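# Chock the clay rollers on the ware board

## Task

The three clay rollers have rolled apart on the grey board. Push them together into a closed row against the batten at the board's end, roughly centred across the board's width, then set the wooden chock flat on the board, square behind the last roller with its sloping face snug under it, so that no gaps are left in the row. Leave everything else where it is.

Things in the scene. Friction and masses are not known exactly. Their poses are not given: they have to be found in the camera images.
- board: Grey ware board, 240 mm (x) by 390 mm (y), 18 mm thick, fixed on the table at varying place and yaw. Origin: centre of its underside, at table height; z up. A dark batten 20 mm wide, rising 36 mm above the board's top, runs across its -y end, inner face at y = -170 mm; the other end, y = +195 mm, is open. The closed row runs along y, roller axes along x.
- roller_a_center (a point): One of three identical pale beech clay rollers: a plain cylinder 50 mm in diameter, 160 mm long, no handles, about 0.24 kg, lying on its side on the board; it rolls easily. Which one lies nearest the batten varies. The point is its centre, 25 mm above the board's top; its x axis is the roller's long axis (either way round; y and z turn as it rolls).
- roller_b_center (a point): One of three identical pale beech clay rollers: a plain cylinder 50 mm in diameter, 160 mm long, no handles, about 0.24 kg, lying on its side on the board; it rolls easily. Which one lies nearest the batten varies. The point is its centre, 25 mm above the board's top; its x axis is the roller's long axis (either way round; y and z turn as it rolls).
- roller_c_center (a point): One of three identical pale beech clay rollers: a plain cylinder 50 mm in diameter, 160 mm long, no handles, about 0.24 kg, lying on its side on the board; it rolls easily. Which one lies nearest the batten varies. The point is its centre, 25 mm above the board's top; its x axis is the roller's long axis (either way round; y and z turn as it rolls).
- roller_a: The roller of point roller_a_center; origin on its surface.
- roller_b: The roller of point roller_b_center; origin on its surface.
- roller_c: The roller of point roller_c_center; origin on its surface.
- chock_grip (a point): Centre of the chock's grip rib, which is pinched across y from above: 100 mm long (x), 24 mm thick (y), standing along the chock's top from 30 to 66 mm above its underside. The point is 48 mm above the underside, 57 mm from the toe edge, 18 mm from the back, midway along the length. Axes as the chock's; with the chock in place they are parallel to the board's.
- chock_toe (a point): Middle of the chock's toe edge, at its underside, where the sloping face would meet the surface (the real toe is blunt, 4 mm high, 2 mm back). When the face touches a roller lying on the same surface, the toe edge is 14.4 mm beyond the roller's centre line, under its curve. Pressed hard (some 8 N), the wedge may lift the roller. Axes as the chock's.
- chock: Loose wooden chock, about 0.32 kg, starting on the bare table off the board's open end: a wedge bar 140 mm long (x), 75 mm wide (y), 30 mm high plus a grip rib on top near the back. Its long -y side is a face sloping 60 degrees from the level, rising from the toe edge; its +y side (back) is upright. Origin: centre of its underside, z up.
- bowl_mid (a point): Bystander: terracotta bowl 100 mm wide, 50 mm high; its centre.
- beaker_mid (a point): Bystander: white ceramic beaker 72 mm wide, 85 mm high; its centre.
- jar_mid (a point): Bystander: blue jar 72 mm wide, 80 mm high; its centre.
- bat_mid (a point): Bystander: plaster disc 120 mm wide, 18 mm thick; its centre.
- brush_grip (a point): Bystander: brush lying on the table; middle of its handle.
- knife_mid (a point): Bystander: flat wooden modelling knife 125 mm long, 16 mm wide, 9 mm high, lying on the table; its middle.
Mind the look-alikes: they are no part of the job. What is shaped like the roller_a but green is not meant. What is shaped like the chock but green is not meant.

How it is judged:
By the outcome, as a careful person would: the job done as asked, in the order asked, and still so for the second after the job is handed in, with the robot touching nothing.
It also fails if it takes over 51 s, if anything falls off the work surface, if the arm or the gripper's body presses on something with over 40 N, if the wrist force passes 120 N, or if a joint passes its speed limit or range.

## Robot

A 6-joint arm with a two-finger parallel gripper is mounted at the origin on the work surface. World frame = base frame: x ahead of the robot, y to its left, z up, the work surface at z = 0. Lengths are in mm, angles in rad, forces in N, time in s.
With the tool pointing down it reaches from about 275 to 825 mm from the base axis. Payload 4.9 kg.
Tool frame: the origin (TCP) lies on the centre line of the jaws, within the pads' length; the fingertips stand 19 mm ahead of it and the grasp point (between the pads) is the TCP; x points along the fingers, y is the direction in which the jaws open and shut, and the axes are right-handed (so a half turn about x gives the same grasp; the last joint's range is limited). The gripper opens to 85 mm and grips with 20 to 120 N. Pads are 22 mm wide; open, the fingers measure 114 mm over their backs; the gripper's body (76 mm by 85 mm) begins 54 mm behind the grasp point. The pads swing forward as they close: fully open they stand 13 mm farther back than shut.
Start: joints at [-1.385, 0.326, -0.193, 1.052, 0, 1.437], TCP at [172.919, -522.128, 250.281] pointing down, gripper open.
Joint ranges: [-2.65, 2.65], [-0.97, 1.79], [-1.3, 1.35], [-1.93, 2.1], [-1.47, 1.37], [-3.14, 3.14]. Speed limits (rad/s): [2.57, 2.57, 3.14, 3.14, 3.14, 3.14].

## Interface

Orientations are given as a unit quaternion [w, x, y, z].
In Python, from station import read_state, optics, hand_in gives the robot as it stands.
- The arm moves only by the tool arm_command, never from a script. Its argument "series" is a list of rows, each a list of 5 numbers: the shift along the tool's x, y, z in m, then the turn about the tool's x in degrees, then the opening, from -1 (shut) to 1 (fully open). A call has exactly 10 rows; each row is the pose to reach, as a shift and turn from the pose measured when the call began, along the tool's axes at that moment; what a row does not reach only later rows make up. A row lasts 1/12 s, in which the tool goes at most 41.7 mm and 7.16 degrees, less where a joint would pass 70% of its speed; a pose out of reach is approached as far as the arm can. A call with a gripper value outside its range is refused whole. The fingers move at their own pace and stop on an object; "grip_force" is the grip in N (left out, the last holds). Time passes only in rows, so rows that repeat a pose let the fingers close, or fill a call up. It gives the time, the measured TCP pose, the force and the opening at its end, in the units of the state.
- read_state(): the state, without advancing time (a new reading comes with each control period).
- optics.grab_frame(name): name is "side" or "top"; returns the picture (480x640x3 uint8, red, green, blue); there is no depth.
- optics.camera_model(name): a dict with "intrinsics" (3x3 intrinsics, pixels), "R" (3x3) and "t" (3): a world point X has camera coordinates R X + t. Camera axes: x right, y down, z forward; pixel columns grow to the right and rows downward; lengths in mm; the calibration is good to about 2 mm. A picture is of the moment at which its call begins. camera_model takes no time and is no camera call.
- hand_in(): hands the job in, once; it reports no verdict.
The state is a dict: "clock": time; "joints": joint angles; "qvel": joint speeds; "tau": joint torques, N m; "ee_pos": TCP position; "tool_rot": TCP orientation; "force": force on the tool from outside, world axes, zero at the start; "torque": the same for the moment, N m; "gripper_width": finger opening in mm.
Only numpy, scipy, OpenCV 4.12 (cv2) and the standard library are available. Lean on these libraries where they do the work, as an engineer would, in place of code of your own. Each camera call takes 0.05 s, during which the arm holds its last target.

## Working session

There is one attempt and no reset: what is moved stays moved. The work goes in short steps, Python scripts to look and compute and a tool call to move; the robot and the scene stay as the last step left them, time stands still between calls to the robot, and variables do not carry over. Pictures are saved under pics/ and viewed, and the job is handed in when it is done.

Besides the shell and the picture viewer there is one more tool, called after "Call:" as a command line: name --pt "numbers of a row" for each row, then --argument value for the rest. arm_command: Moves the arm, as the interface text tells. Its arguments: {"type":"object","properties":{"series":{"type":"array","items":{"type":"array","items":{"type":"number"}}},"grip_force":{"type":"number"}},"required":["series"]}

```bash
mkdir -p pics; ls
cat > h.py <<'E'
import numpy as np, cv2
from station import read_state, optics, hand_in
def snap(name,fn):
    im=optics.grab_frame(name); cv2.imwrite('pics/'+fn,im[:,:,::-1]); return im
def cam(name):
    m=optics.camera_model(name); return [np.array(m[k],float) for k in("intrinsics","R","t")]
def ray(name,uv,z):
    K,R,t=cam(name); d=R.T@np.linalg.solve(K,[uv[0],uv[1],1.]); c=-R.T@t
    return c+d*(z-c[2])/d[2]
def proj(name,X):
    K,R,t=cam(name); p=K@(R@np.array(X,float)+t); return p[:2]/p[2]
E
python3 - <<'E'
from h import *
snap('top','t0.png');snap('side','s0.png')
print(read_state())
for n in('top','side'):
    K,R,t=cam(n);print(n,K.tolist(),R.round(3).tolist(),(-R.T@t).round())
E
```

```text
pics
{'clock': 0.1, 'joints': array([-1.38518304e+00,  3.26881980e-01, -1.93476706e-01,  1.05198763e+00,
       -3.90415918e-06,  1.43656734e+00]), 'qvel': array([-9.63593806e-04, -1.16289695e-03,  1.32835397e-03,  1.09537744e-05,
       -1.40301023e-03,  3.75780984e-04]), 'tau': array([ 1.74076467e-03, -4.44240403e+01,  2.63037229e+01,  7.87493598e-03,
       -5.62842717e-05, -7.68519381e-07]), 'ee_pos': array([ 172.83388902, -521.6289915 ,  249.57617834]), 'tool_rot': array([-0.11205211, -0.69806832, -0.11314768,  0.69809924]), 'force': array([0.35329546, 0.1889145 , 0.09418148]), 'torque': array([-0.01582823, -0.01034491,  0.03722316]), 'gripper_width': 85.25282298007257}
top [[463.43354159539126, 0.0, 314.77009404101335], [0.0, 463.43354159539126, 244.74084922041004], [0.0, 0.0, 1.0]] [[-0.014, -1.0, -0.011], [-0.996, 0.015, -0.093], [0.093, 0.01, -0.996]] [ 439.  -18. 1215.]
side [[574.7922344424984, 0.0, 317.5315748573599], [0.0, 574.7922344424984, 237.69746049885998], [0.0, 0.0, 1.0]] [[-0.899, -0.438, 0.001], [-0.238, 0.487, -0.841], [0.367, -0.756, -0.542]] [ 84. 946. 754.]
```

View pics/t0.png

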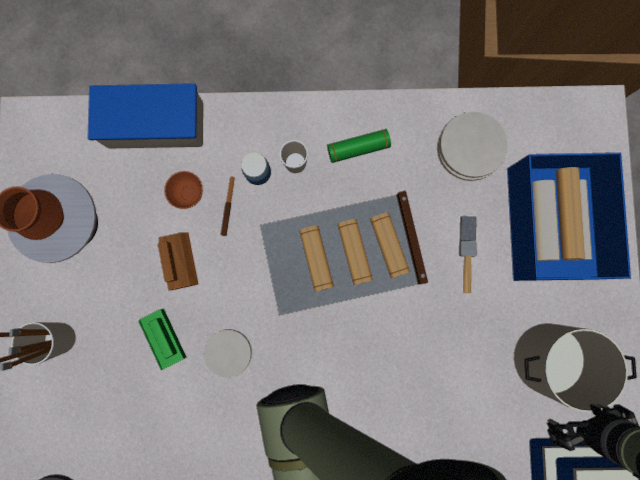

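View pics/s0.png

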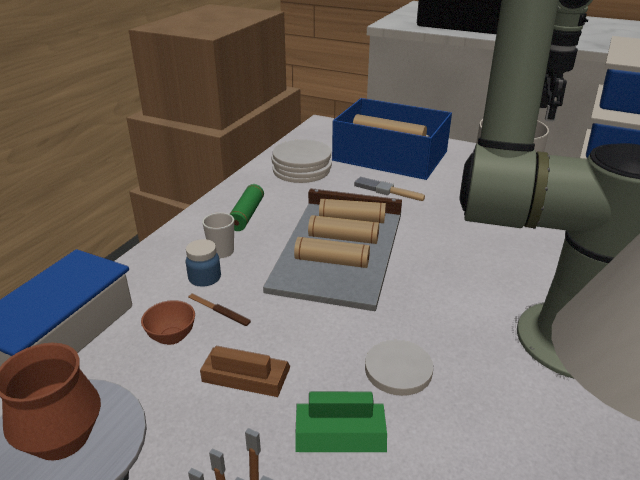

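Run:
```python
from h import *
im=cv2.imread('pics/t0.png')
c=cv2.resize(im[170:380,130:440],None,fx=2.5,fy=2.5,interpolation=cv2.INTER_CUBIC);cv2.imwrite('pics/c0.png',c)
hsv=cv2.cvtColor(im,cv2.COLOR_BGR2HSV)
for p in [(280,270),(345,240),(317,258),(412,238),(185,261),(168,260),(210,300),(400,250)]:
    print(p,hsv[p[1],p[0]])
```

```text
(280, 270) [106  25 112]
(345, 240) [ 17 123 164]
(317, 258) [ 18 112 160]
(412, 238) [ 14 184  61]
(185, 261) [ 12 170  99]
(168, 260) [ 14 162 112]
(210, 300) [  0   2 168]
(400, 250) [ 16 133 150]
```

View pics/c0.png

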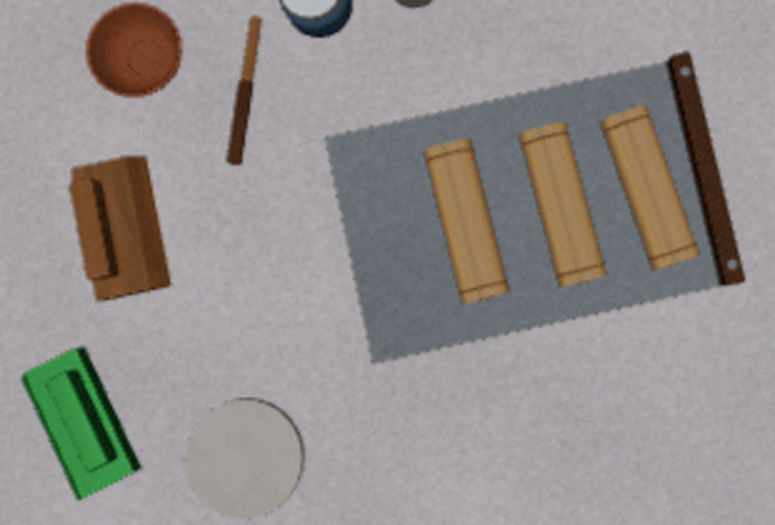

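The top crop shows the grey board with the dark batten on its right (412,238). Three pale beech rollers lie on it at (317,258), (355,252) and (390,245). The brown chock is at (178,261), with its rib on the left (back) and its slope facing the board. The green chock (162,339), the green roller (358,145) and the rolling pins in the blue bin (570,213) don't fit the description, so they're excluded.

```bash
cat >> h.py <<'E'
def masks(im):
    hsv=cv2.cvtColor(im,cv2.COLOR_RGB2HSV)
    b=cv2.inRange(hsv,(95,14,60),(118,60,150))
    r=cv2.inRange(hsv,(12,70,115),(24,200,255))
    return hsv,b,r
def comps(m,amin,roi):
    k=np.zeros_like(m); x0,y0,x1,y1=roi; k[y0:y1,x0:x1]=m[y0:y1,x0:x1]
    k=cv2.morphologyEx(k,cv2.MORPH_OPEN,np.ones((3,3),np.uint8))
    cs,_=cv2.findContours(k,cv2.RETR_EXTERNAL,cv2.CHAIN_APPROX_NONE)
    return [c for c in cs if cv2.contourArea(c)>amin]
E
python3 - <<'E'
from h import *
im=cv2.imread('pics/t0.png')[:,:,::-1].copy()
hsv,b,r=masks(im)
def line(pts):
    vx,vy,x,y=cv2.fitLine(np.array(pts,np.float32),cv2.DIST_HUBER,0,.01,.01).ravel(); return x,y,vx,vy
c=max(comps(b,3000,(250,180,430,325)),key=cv2.contourArea)
pts=np.array([ray('top',p,18)[:2] for p in c.reshape(-1,2)],np.float32)
# top/bottom long edges
rect=cv2.minAreaRect(pts); print('board rect',rect, cv2.boxPoints(rect).round(1).tolist())
# batten, dark
d=cv2.inRange(hsv,(5,90,20),(20,255,95))
for c in comps(d,150,(385,180,440,295)):
    p=np.array([ray('top',q,54)[:2] for q in c.reshape(-1,2)],np.float32); print('batten',cv2.minAreaRect(p),cv2.boxPoints(cv2.minAreaRect(p)).round().tolist())
for c in comps(r,400,(270,195,415,310)):
    for z in (58,):
        p=np.array([ray('top',q,z)[:2] for q in c.reshape(-1,2)],np.float32); print('roller',z,cv2.minAreaRect(p))
ch=cv2.inRange(hsv,(5,110,30),(22,255,160))
for c in comps(ch,300,(150,225,205,295)):
    print(cv2.boundingRect(c))
    for z in (0,30): 
        p=np.array([ray('top',q,z)[:2] for q in c.reshape(-1,2)],np.float32); print('chock',z,cv2.minAreaRect(p),cv2.boxPoints(cv2.minAreaRect(p)).round().tolist())
E
```

```text
board rect ((525.95361328125, -64.99626159667969), (236.78976440429688, 363.3770751953125), 11.686227798461914) [[373.20001220703125, 88.9000015258789], [446.79998779296875, -266.8999938964844], [678.7000122070312, -218.89999389648438], [605.0999755859375, 136.89999389648438]]
batten ((563.1358642578125, -250.5223388671875), (235.2179718017578, 22.988582611083984), 11.595396995544434) [[446.0, -263.0], [450.0, -285.0], [681.0, -238.0], [676.0, -216.0]]
roller 58 ((514.303955078125, -8.130565643310547), (161.12326049804688, 46.3671760559082), 13.499937057495117)
roller 58 ((529.66064453125, -105.6458511352539), (161.1376495361328, 45.76073455810547), 13.734415054321289)
roller 58 ((545.169189453125, -193.45452880859375), (160.12445068359375, 45.99738311767578), 17.985366821289062)
(159, 233, 39, 57)
chock 0 ((516.0457763671875, 357.8115234375), (142.37962341308594, 83.1980972290039), 11.518266677856445) [[438.0, 384.0], [455.0, 303.0], [594.0, 331.0], [577.0, 413.0]]
chock 30 ((514.1431884765625, 348.537841796875), (138.8649444580078, 81.14435577392578), 11.518265724182129) [[438.0, 374.0], [454.0, 295.0], [590.0, 323.0], [574.0, 402.0]]
```

```bash
cat >> h.py <<'E'
from scipy.spatial.transform import Rotation as Ro
BC=np.array([528.,-76.]);BY=np.radians(11.65)
bx=np.array([np.cos(BY),np.sin(BY)]);by=np.array([-np.sin(BY),np.cos(BY)])
def b2w(x,y): return BC+x*bx+y*by
def w2b(p): d=np.array(p[:2])-BC; return np.array([d@bx,d@by])
def plan(xyz=None,yaw=None):
    """yaw: world direction (rad) for tool y, mod pi"""
    s=read_state();q=s['tool_rot'];R=Ro.from_quat([q[1],q[2],q[3],q[0]]).as_matrix()
    p=s['ee_pos'];print('clk',round(s['clock'],2),'pos',p.round(1),'board',w2b(p).round(1),'F',s['force'].round(1),'w',round(s['gripper_width'],1),'j',s['joints'].round(2))
    print('tool x',R[:,0].round(3),'tool y yaw',np.degrees(np.arctan2(R[1,1],R[0,1])).round(2))
    if xyz is not None: print('shift tool m',(R.T@(np.array(xyz)-p)/1000).round(4))
    if yaw is not None:
        a=np.arctan2(R[1,1],R[0,1]); d=(a-yaw+np.pi/2)%np.pi-np.pi/2  # tool x down: + turn = - world yaw
        print('turn deg',np.degrees(d).round(2))
E
python3 - <<'E'
from h import *
w=b2w(0,128); print(w)
plan([*w,250],BY)
plan([*w,43],BY)
E
```

```text
[502.1526163   49.36312359]
clk 0.1 pos [ 172.8 -521.6  249.6] board [-437.8 -364.7] F [0.4 0.2 0.1] w 85.3 j [-1.39  0.33 -0.19  1.05 -0.    1.44]
tool x [-0.     0.002 -1.   ] tool y yaw -71.67
shift tool m [ 4.000e-04 -4.385e-01 -4.921e-01]
turn deg -83.32
clk 0.1 pos [ 172.8 -521.6  249.6] board [-437.8 -364.7] F [0.4 0.2 0.1] w 85.3 j [-1.39  0.33 -0.19  1.05 -0.    1.44]
tool x [-0.     0.002 -1.   ] tool y yaw -71.67
shift tool m [ 0.2073 -0.4382 -0.4921]
turn deg -83.32
```

Call:
arm_command --pt "0 -0.027 -0.03 -5.2 1" --pt "0 -0.054 -0.061 -10.4 1" --pt "0 -0.082 -0.092 -15.6 1" --pt "0 -0.109 -0.123 -20.8 1" --pt "0 -0.137 -0.153 -26 1" --pt "0 -0.164 -0.184 -31.2 1" --pt "0 -0.191 -0.215 -36.4 1" --pt "0 -0.219 -0.246 -41.6 1" --pt "0 -0.246 -0.276 -46.8 1" --pt "0 -0.274 -0.307 -52 1" --grip_force 40

```text
clock: 0.93
ee_pos: [378.4, -163.2, 250.0]
tool_rot: [0.408, 0.577, 0.409, -0.577]
force: [1.8, -0.7, 0.1]
gripper_width: 85.8
```

Run:
```python
from h import *
w=b2w(0,128)
plan([*w,120],BY)
```

```text
clk 0.93 pos [ 378.4 -163.2  250. ] board [-164.2  -55.2] F [ 1.8 -0.7  0.1] w 85.8 j [-0.59  0.07 -0.52  0.98  0.    1.32]
tool x [-0.     0.001 -1.   ] tool y yaw -19.45
shift tool m [ 0.1303  0.0461 -0.2415]
turn deg -31.1
```

Call:
arm_command --pt "0.01 0.007 -0.038 -5 1" --pt "0.03 0.014 -0.076 -10 1" --pt "0.05 0.021 -0.114 -15 1" --pt "0.07 0.028 -0.152 -20 1" --pt "0.09 0.036 -0.19 -25 1" --pt "0.11 0.043 -0.228 -31.1 1" --pt "0.13 0.046 -0.2415 -31.1 1" --pt "0.15 0.046 -0.2415 -31.1 1" --pt "0.15 0.046 -0.2415 -31.1 1" --pt "0.15 0.046 -0.2415 -31.1 1"

```text
clock: 1.77
ee_pos: [500.6, 49.7, 99.3]
tool_rot: [0.547, 0.446, 0.55, -0.447]
force: [-0.2, -0.3, -0.4]
gripper_width: 85.0
```

Run:
```python
from h import *
w=b2w(0,128)
plan([*w,43],BY)
im=snap('top','t1.png');im2=snap('side','s1.png')
a=cv2.resize(im[170:330,240:440],(500,400));b=im2[170:330,240:440];b=cv2.resize(b,(500,400))
cv2.imwrite('pics/c1.png',cv2.resize(np.vstack([a,b])[:,:,::-1],(375,600)))
```

```text
clk 1.77 pos [500.6  49.7  99.3] board [ -1.5 128.6] F [-0.2 -0.3 -0.4] w 85.0 j [-0.05  0.4  -0.51  0.66  0.    1.32]
tool x [-0.004  0.001 -1.   ] tool y yaw 11.68
shift tool m [0.0563 0.0017 0.0007]
turn deg 0.03
```

View pics/c1.png

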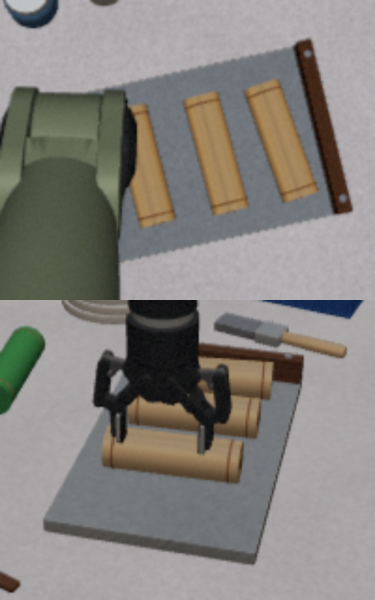

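Both views show the gripper clear behind the third roller, with the fingers spread along the roller axis. The rollers haven't moved.

Call:
arm_command --pt "0.015 0.0017 0 0 1" --pt "0.03 0.0017 0 0 1" --pt "0.045 0.0017 0 0 1" --pt "0.056 0.0017 0 0 1" --pt "0.056 0.0017 0 0 1" --pt "0.056 0.0017 0.004 0 1" --pt "0.056 0.0017 0.008 0 1" --pt "0.056 0.0017 0.012 0 1" --pt "0.056 0.0017 0.015 0 1" --pt "0.056 0.0017 0.018 0 1"

```text
clock: 2.7
ee_pos: [508.3, 31.0, 45.9]
tool_rot: [0.548, 0.448, 0.548, -0.446]
force: [-0.7, 0.1, -0.3]
gripper_width: 85.0
```

Run:
```python
from h import *
plan([*b2w(0,-11),43],BY)
im2=snap('side','s2.png')
b=im2[170:330,240:440];b=cv2.resize(b,(700,560))
cv2.imwrite('pics/c2.png',b[:,:,::-1])
```

```text
clk 2.7 pos [508.3  31.   45.9] board [  2.3 108.8] F [-0.7  0.1 -0.3] w 85.0 j [-0.08  0.49 -0.55  0.53  0.    1.28]
tool x [ 0.002  0.001 -1.   ] tool y yaw 11.57
shift tool m [ 0.0028 -0.0021  0.1198]
turn deg -0.08
```

View pics/c2.png

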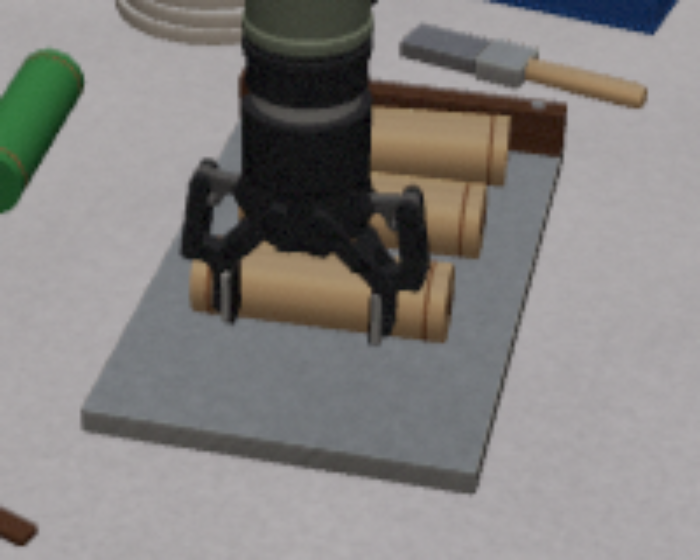

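Call:
arm_command --pt "0.003 -0.001 0.004 0 1" --pt "0.003 -0.002 0.01 0 1" --pt "0.003 -0.002 0.017 0 1" --pt "0.003 -0.002 0.024 0 1" --pt "0.003 -0.002 0.031 0 1" --pt "0.003 -0.002 0.038 0 1" --pt "0.003 -0.002 0.045 0 1" --pt "0.003 -0.002 0.052 0 1" --pt "0.003 -0.002 0.059 0 1" --pt "0.003 -0.002 0.066 0 1"

```text
clock: 3.58
ee_pos: [519.7, -34.9, 42.8]
tool_rot: [0.548, 0.448, 0.548, -0.447]
force: [-0.3, 1.4, 0.4]
gripper_width: 84.9
```

Run:
```python
from h import *
plan([*b2w(0,-11),43],BY)
im2=snap('side','s3.png');im=snap('top','t3.png')
b=im2[170:330,240:440];b=cv2.resize(b,(500,400));a=cv2.resize(im[170:330,240:440],(500,400))
cv2.imwrite('pics/c3.png',cv2.resize(np.vstack([a,b])[:,:,::-1],(375,600)))
```

```text
clk 3.58 pos [519.7 -34.9  42.8] board [ 0.1 41.9] F [-0.3  1.4  0.4] w 84.9 j [-0.21  0.51 -0.52  0.54  0.    1.16]
tool x [ 0.001  0.001 -1.   ] tool y yaw 11.56
shift tool m [-0.0003 -0.0001  0.0529]
turn deg -0.09
```

View pics/c3.png

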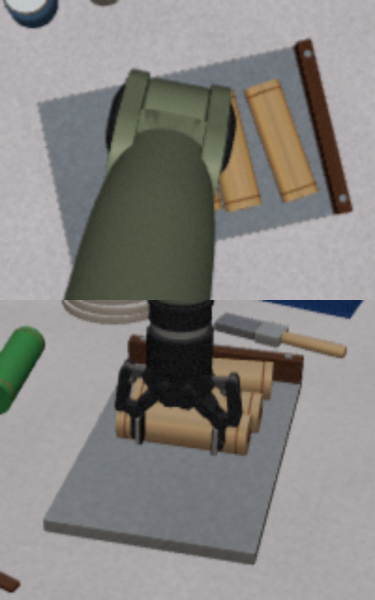

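Call:
arm_command --pt "0 0 0.006 0 1" --pt "0 0 0.012 0 1" --pt "0 0 0.018 0 1" --pt "0 0 0.023 0 1" --pt "0 0 0.028 0 1" --pt "0 0 0.032 0 1" --pt "0 0 0.036 0 1" --pt "0 0 0.039 0 1" --pt "0 0 0.042 0 1" --pt "0 0 0.044 0 1"

```text
clock: 4.52
ee_pos: [528.5, -78.1, 42.8]
tool_rot: [0.548, 0.448, 0.548, -0.446]
force: [-1.3, 5.4, 2.7]
gripper_width: 85.1
```

Run:
```python
from h import *
plan([*b2w(0,-11),43],BY)
im2=snap('side','s4.png');im=snap('top','t4.png')
b=im2[170:330,240:440];b=cv2.resize(b,(500,400));a=cv2.resize(im[170:330,240:440],(500,400))
cv2.imwrite('pics/c4.png',cv2.resize(np.vstack([a,b])[:,:,::-1],(375,600)))
```

```text
clk 4.52 pos [528.5 -78.1  42.8] board [ 0.1 -2.1] F [-1.3  5.4  2.7] w 85.1 j [-0.29  0.53 -0.49  0.56  0.    1.08]
tool x [ 0.002  0.002 -1.   ] tool y yaw 11.51
shift tool m [-0.0003 -0.0001  0.0089]
turn deg -0.14
```

View pics/c4.png

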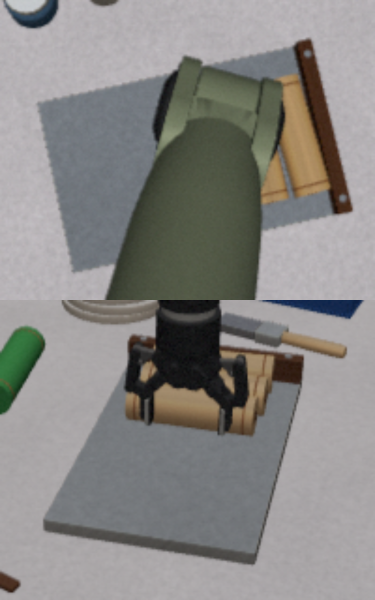

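Call:
arm_command --pt "0 0 0.002 0 1" --pt "0 0 0.003 0 1" --pt "0 0 0.004 0 1" --pt "0 0 0.005 0 1" --pt "0 0 0.006 0 1" --pt "0 0 0.007 0 1" --pt "0 0 0.007 0 1" --pt "0 0 0.008 0 1" --pt "0 0 0.008 0 1" --pt "0 0 0.008 0 1"

```text
clock: 5.45
ee_pos: [530.1, -85.9, 42.6]
tool_rot: [0.548, 0.448, 0.548, -0.446]
force: [-0.4, 6.0, 0.8]
gripper_width: 85.2
```

Run:
```python
from h import *
plan([*b2w(0,-11),43],BY)
im2=snap('side','s5.png');im=snap('top','t5.png')
b=im2[170:330,240:440];b=cv2.resize(b,(500,400));a=cv2.resize(im[170:330,240:440],(500,400))
cv2.imwrite('pics/c5.png',cv2.resize(np.vstack([a,b])[:,:,::-1],(375,600)))
```

```text
clk 5.45 pos [530.1 -85.9  42.6] board [  0.  -10.1] F [-0.4  6.   0.8] w 85.2 j [-0.3   0.53 -0.48  0.56  0.    1.07]
tool x [ 0.001  0.002 -1.   ] tool y yaw 11.51
shift tool m [-0.0004 -0.      0.0009]
turn deg -0.14
```

View pics/c5.png

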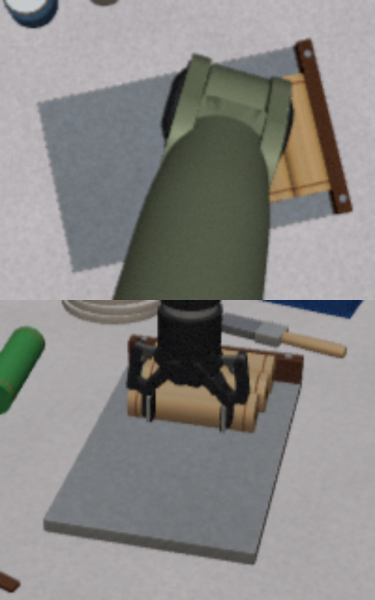

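Call:
arm_command --pt "0 0 0.001 0 1" --pt "0 0 0.001 0 1" --pt "0 0 0.002 0 1" --pt "0 0 0.002 0 1" --pt "0 0 0.003 0 1" --pt "0 0 0.003 0 1" --pt "0 0 0.004 0 1" --pt "0 0 0.004 0 1" --pt "0 0 0.004 0 1" --pt "0 0 0.004 0 1"

```text
clock: 6.38
ee_pos: [530.1, -86.3, 42.6]
tool_rot: [0.546, 0.45, 0.55, -0.444]
force: [-2.1, 14.1, 6.2]
gripper_width: 85.3
```

Run:
```python
from h import *
plan()
```

```text
clk 6.38 pos [530.1 -86.3  42.6] board [ -0.  -10.5] F [-2.1 14.1  6.2] w 85.3 j [-0.3   0.53 -0.48  0.56  0.01  1.06]
tool x [ 0.001  0.009 -1.   ] tool y yaw 11.61
```

Call:
arm_command --pt "0 0 -0.001 0 1" --pt "0 0 -0.002 0 1" --pt "0 0 -0.005 0 1" --pt "0 0 -0.015 0 1" --pt "0 0 -0.035 0 1" --pt "-0.03 0 -0.065 -5 1" --pt "-0.07 0 -0.1 -11 1" --pt "-0.1 0 -0.14 -18 1" --pt "-0.12 0 -0.18 -25 1" --pt "-0.12 0 -0.22 -32 1"

```text
clock: 7.22
ee_pos: [491.1, 110.4, 164.1]
tool_rot: [0.651, 0.281, 0.65, -0.273]
force: [1.0, -0.1, -0.6]
gripper_width: 84.8
```

Run:
```python
from h import *
plan([511.5,371.6,163],np.radians(101.5))
im2=snap('side','s6.png');im=snap('top','t6.png')
b=im2[170:330,240:440];b=cv2.resize(b,(500,400));a=cv2.resize(im[170:330,240:440],(500,400))
cv2.imwrite('pics/c6.png',cv2.resize(np.vstack([a,b])[:,:,::-1],(375,600)))
```

```text
clk 7.22 pos [491.1 110.4 164.1] board [  1.5 190. ] F [ 1.  -0.1 -0.6] w 84.8 j [ 0.07  0.31 -0.45  0.8   0.01  0.88]
tool x [ 0.007  0.009 -1.   ] tool y yaw 43.84
shift tool m [ 0.0035  0.1956 -0.1742]
turn deg -57.66
```

View pics/c6.png

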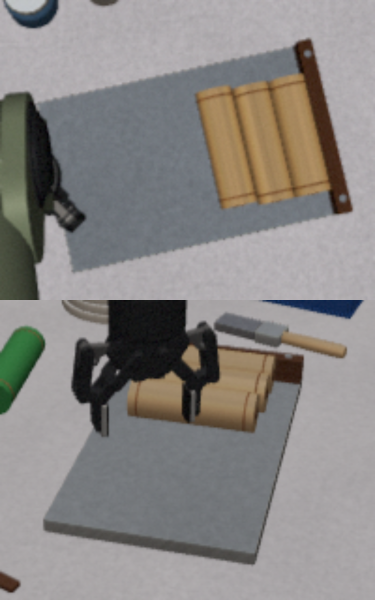

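```bash
python3 - <<'E'
from h import *
im=cv2.imread('pics/t6.png')[:,:,::-1].copy()
hsv,b,r=masks(im)
for c in comps(r,400,(300,195,415,310)):
    p=np.array([w2b(ray('top',q,55)) for q in c.reshape(-1,2)],np.float32); print('row rect',cv2.minAreaRect(p))
    for lo,hi in((-165,-125),(-115,-75),(-65,-25)):
        s=p[(p[:,1]>lo)&(p[:,1]<hi)]; print(lo, s[:,0].min().round(1),s[:,0].max().round(1),s[:,0].mean().round(1))
    print('y max',p[:,1].max(), 'at x<-50',p[p[:,0]<-50][:,1].max(),'x>50',p[p[:,0]>50][:,1].max())
# overlay predicted chock
g=np.array([511.5,371.6]);a=np.radians(11.5);cx=np.array([np.cos(a),np.sin(a)]);cy=np.array([-np.sin(a),np.cos(a)])
def P(x,y,z): return [*(g+x*cx+y*cy),z]
for n,f,(x0,y0,x1,y1) in(('top','t0',(140,215,220,305)),('side','s0',(185,330,305,405))):
    im=cv2.imread(f'pics/{f}.png'); s=5; o=cv2.resize(im[y0:y1,x0:x1],None,fx=s,fy=s,interpolation=cv2.INTER_CUBIC)
    for poly,col in(([(-50,-12,66),(50,-12,66),(50,12,66),(-50,12,66)],(0,255,0)),([(-70,-57,0),(70,-57,0),(70,18,0),(-70,18,0)],(255,0,0)),([(-70,18,30),(70,18,30),(70,-39.7,30),(-70,-39.7,30)],(0,255,255))):
        q=np.array([(proj(n,P(*v))-[x0,y0]+.5)*s for v in poly]).astype(int); cv2.polylines(o,[q],True,col,1)
    cv2.imwrite(f'pics/o_{n}.png',o)
E
python3 -c "
import cv2,numpy as np
a=cv2.imread('pics/o_top.png');b=cv2.imread('pics/o_side.png')
b=cv2.resize(b,(400,250));o=np.zeros((450,800,3),np.uint8);o[:a.shape[0],:a.shape[1]]=a;o[:250,400:]=b;cv2.imwrite('pics/o.png',o)"
```

```text
row rect ((0.7747573852539062, -45.371002197265625), (46.312408447265625, 161.99557495117188), 89.87397003173828)Traceback (most recent call last):
  File "<stdin>", line 7, in <module>
    return umr_minimum(a, axis, None, out, keepdims, initial, where)
ValueError: zero-size array to reduction operation minimum which has no identity
[ WARN:0@0.030] global loadsave.cpp:275 findDecoder imread_('pics/o_top.png'): can't open/read file: check file path/integrity
[ WARN:0@0.030] global loadsave.cpp:275 findDecoder imread_('pics/o_side.png'): can't open/read file: check file path/integrity
Traceback (most recent call last):
cv2.error: OpenCV(4.12.0) /io/opencv/modules/imgproc/src/resize.cpp:4208: error: (-215:Assertion failed) !ssize.empty() in function 'resize'
```

Run:
```python
from h import *
im=cv2.imread('pics/t6.png')[:,:,::-1].copy()
hsv,b,r=masks(im)
for c in comps(r,400,(300,195,415,310)):
    p=np.array([w2b(ray('top',q,55)) for q in c.reshape(-1,2)],np.float32); print('row rect',cv2.minAreaRect(p))
im=cv2.imread('pics/t0.png')
hsv=cv2.cvtColor(im,cv2.COLOR_BGR2HSV)
g=np.array([511.5,371.6]);a=np.radians(11.5);cx=np.array([np.cos(a),np.sin(a)]);cy=np.array([-np.sin(a),np.cos(a)])
def P(x,y,z): return [*(g+x*cx+y*cy),z]
O=np.zeros((450,800,3),np.uint8)
for n,f,(x0,y0,x1,y1) in(('top','t0',(140,215,220,305)),('side','s0',(185,330,305,405))):
    im=cv2.imread(f'pics/{f}.png'); s=5 if n=='top' else 3.3; o=cv2.resize(im[y0:y1,x0:x1],None,fx=s,fy=s,interpolation=cv2.INTER_CUBIC)
    for v in [(-50,-12,66),(50,-12,66),(50,12,66),(-50,12,66),(-70,-57,0),(70,-57,0),(70,18,30),(-70,18,30)]:
        q=(proj(n,P(*v))-[x0,y0]+.5)*s; cv2.circle(o,(int(q[0]),int(q[1])),4,(0,255,0),1)
    X=0 if n=='top' else 400
    h,w=o.shape[:2]; O[:h,X:X+w]=o[:, :800-X]
cv2.imwrite('pics/o.png',O)
```

```text
row rect ((0.7747573852539062, -45.371002197265625), (46.312408447265625, 161.99557495117188), 89.87397003173828)
row rect ((-4.512092590332031, -120.0965576171875), (95.651611328125, 162.101806640625), 89.83477783203125)
```

View pics/o.png

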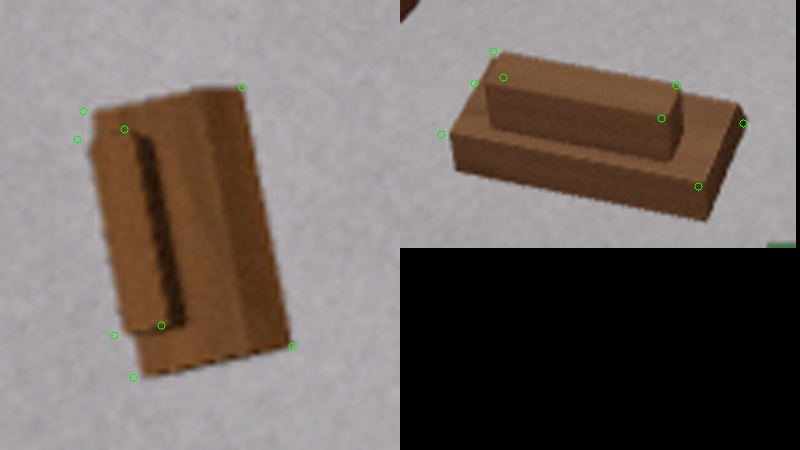

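Run:
```python
from h import *
T=np.array([(93,148),(127,332),(167,326),(134,134)])/5-.5+[140,215]
S=np.array([(485-400,84),(497-400,52),(682-400,92),(670-400,122)])/3.3-.5+[185,330]
for n,A in(('top',T),('side',S)):
    W=np.array([ray(n,q,66)[:2] for q in A]); print(n,W.round(1).tolist(),W.mean(0).round(1))
toe=np.array([ray('top',np.array(q)/5-.5+[140,215],2)[:2] for q in((243,87),(292,346))]);print(toe,np.degrees(np.arctan2(*(toe[0]-toe[1])[::-1])))
m=toe.mean(0);a=np.radians(11.5);print(m+57*np.array([-np.sin(a),np.cos(a)]))
```

```text
top [[553.9, 385.5], [461.9, 366.9], [464.5, 347.1], [560.6, 365.0]] [510.2 366.1]
side [[553.0, 391.5], [560.9, 369.5], [460.2, 352.6], [455.1, 373.2]] [507.3 371.7]
[[591.47977207 328.81712669]
 [454.54928184 301.59708861]] 11.243104978155563
[511.65055469 371.06281582]
```

Run:
```python
from h import *
plan([510,369,150],np.radians(101.3))
```

```text
clk 7.32 pos [489.2 114.3 162.9] board [  0.4 194.2] F [0.8 0.1 0.1] w 85.7 j [ 0.08  0.32 -0.45  0.8   0.01  0.88]
tool x [ 0.004  0.011 -1.   ] tool y yaw 44.12
shift tool m [ 0.0158  0.1921 -0.1683]
turn deg -57.18
```

Call:
arm_command --pt "0 0.022 -0.019 -6.5 1" --pt "0 0.044 -0.038 -13 1" --pt "0 0.066 -0.058 -19.5 1" --pt "0 0.088 -0.077 -26 1" --pt "0 0.11 -0.096 -32.5 1" --pt "0 0.132 -0.116 -39 1" --pt "0.005 0.154 -0.135 -45.5 1" --pt "0.01 0.176 -0.154 -52 1" --pt "0.016 0.192 -0.168 -57.2 1" --pt "0.016 0.192 -0.168 -57.2 1"

```text
clock: 8.15
ee_pos: [509.9, 371.6, 147.8]
tool_rot: [0.705, -0.068, 0.702, 0.075]
force: [0.1, -0.0, -0.1]
gripper_width: 85.6
```

Run:
```python
from h import *
plan([510,369,54],np.radians(101.3))
im2=snap('side','s7.png')
b=im2[250:430,150:350];b=cv2.resize(b,(600,540))
cv2.imwrite('pics/c7.png',b[:,:,::-1])
```

```text
clk 8.15 pos [509.9 371.6 147.8] board [ 72.6 442. ] F [ 0.1 -0.  -0.1] w 85.6 j [ 0.51  0.55 -0.12  0.89  0.01  0.31]
tool x [ 0.004  0.011 -1.   ] tool y yaw 101.59
shift tool m [ 0.0938 -0.0035 -0.0009]
turn deg 0.29
```

View pics/c7.png

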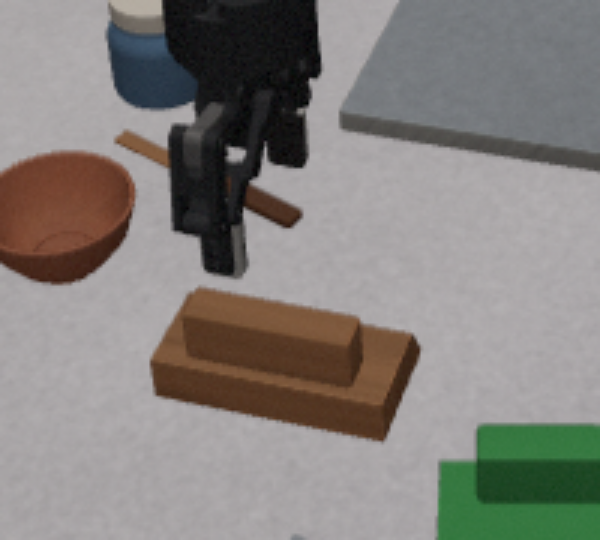

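The side view shows the open jaws above and astride the brown chock's rib, and the green chock is well clear. I'll descend and close.

Call:
arm_command --pt "0.02 -0.0035 -0.001 0.3 1" --pt "0.04 -0.0035 -0.001 0.3 1" --pt "0.06 -0.0035 -0.001 0.3 1" --pt "0.075 -0.0035 -0.001 0.3 1" --pt "0.086 -0.0035 -0.001 0.3 1" --pt "0.092 -0.0035 -0.001 0.3 1" --pt "0.093 -0.0035 -0.001 0.3 1" --pt "0.093 -0.0035 -0.001 0.3 0.5" --pt "0.093 -0.0035 -0.001 0.3 0.2" --pt "0.093 -0.0035 -0.001 0.3 -0.1" --grip_force 40

```text
clock: 9.03
ee_pos: [510.5, 367.2, 56.2]
tool_rot: [0.706, -0.065, 0.702, 0.072]
force: [1.0, -0.7, 0.9]
gripper_width: 51.9
```

Run:
```python
from h import *
plan([510,369,54],np.radians(101.3))
```

```text
clk 9.03 pos [510.5 367.2  56.2] board [ 72.3 437.6] F [ 1.  -0.7  0.9] w 51.9 j [ 0.5   0.64 -0.22  0.7   0.01  0.31]
tool x [ 0.005  0.01  -1.   ] tool y yaw 101.05
shift tool m [ 0.0023  0.0019 -0.0001]
turn deg -0.25
```

Call:
arm_command --pt "0.001 0.001 0 0 -0.3" --pt "0.001 0.001 0 0 -0.5" --pt "0.001 0.001 0 0 -0.7" --pt "0.001 0.001 0 0 -0.9" --pt "0.001 0.001 0 0 -1" --pt "0.001 0.001 0 0 -1" --pt "0.001 0.001 0 0 -1" --pt "0.001 0.001 0 0 -1" --pt "0.001 0.001 0 0 -1" --pt "0.001 0.001 0 0 -1"

```text
clock: 9.87
ee_pos: [510.9, 368.3, 56.0]
tool_rot: [0.706, -0.065, 0.701, 0.072]
force: [0.7, -1.7, 5.6]
gripper_width: 23.3
```

Run:
```python
from h import *
plan([*b2w(0,20),120],BY+np.pi/2)
```

```text
clk 9.87 pos [510.9 368.3  56. ] board [ 73.  438.6] F [ 0.7 -1.7  5.6] w 23.3 j [ 0.5   0.64 -0.22  0.7   0.01  0.31]
tool x [ 0.007  0.011 -1.   ] tool y yaw 101.04
shift tool m [-0.0684 -0.4187 -0.068 ]
turn deg -0.61
```

Call:
arm_command --pt "-0.01 0 0 0 -1" --pt "-0.025 0 0 0 -1" --pt "-0.05 0 0 0 -1" --pt "-0.08 0 0 0 -1" --pt "-0.11 0 0 0 -1" --pt "-0.125 -0.02 -0.02 0 -1" --pt "-0.125 -0.05 -0.04 0 -1" --pt "-0.125 -0.08 -0.055 0 -1" --pt "-0.125 -0.11 -0.068 0 -1" --pt "-0.125 -0.14 -0.068 0 -1"

```text
clock: 10.7
ee_pos: [466.1, 215.1, 178.7]
tool_rot: [0.705, -0.065, 0.703, 0.072]
force: [-0.7, -0.9, -3.8]
gripper_width: 23.6
```

Run:
```python
from h import *
plan([*b2w(0,70),140],BY+np.pi/2)
im2=snap('side','s8.png')
b=im2[150:400,150:400];b=cv2.resize(b,(600,600))
cv2.imwrite('pics/c8.png',b[:,:,::-1])
```

```text
clk 10.7 pos [466.1 215.1 178.7] board [ -1.8 297.6] F [-0.7 -0.9 -3.8] w 23.6 j [ 0.28  0.32 -0.4   0.85  0.01  0.09]
tool x [ 0.002  0.01  -1.   ] tool y yaw 101.14
shift tool m [ 0.0365 -0.228   0.0037]
turn deg -0.51
```

View pics/c8.png

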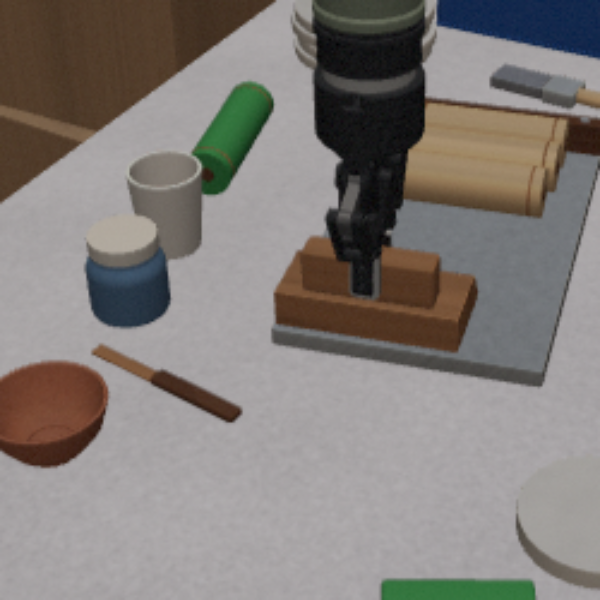

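The chock hangs level and is gripped near the middle of its rib. The row of rollers is still closed.

Call:
arm_command --pt "0 -0.025 0 0 -1" --pt "0 -0.055 0 -0.2 -1" --pt "0 -0.09 0.001 -0.5 -1" --pt "0.01 -0.125 0.002 -0.5 -1" --pt "0.02 -0.16 0.004 -0.5 -1" --pt "0.035 -0.19 0.004 -0.5 -1" --pt "0.05 -0.21 0.004 -0.5 -1" --pt "0.065 -0.223 0.004 -0.5 -1" --pt "0.075 -0.228 0.004 -0.5 -1" --pt "0.08 -0.228 0.004 -0.5 -1"

```text
clock: 11.58
ee_pos: [514.9, -13.0, 96.4]
tool_rot: [0.704, -0.067, 0.703, 0.071]
force: [-0.1, 0.6, -3.8]
gripper_width: 23.5
```

Run:
```python
from h import *
plan([*b2w(0,55),75],BY+np.pi/2)
```

```text
clk 11.58 pos [514.9 -13.   96.4] board [-0.1 64.3] F [-0.1  0.6 -3.8] w 23.5 j [-0.17  0.42 -0.49  0.66  0.01 -0.37]
tool x [ 0.002  0.006 -1.   ] tool y yaw 101.24
shift tool m [ 0.0214 -0.0094  0.0001]
turn deg -0.41
```

Call:
arm_command --pt "0.005 0 0 -0.4 -1" --pt "0.01 0 0 -0.4 -1" --pt "0.015 0 0 -0.4 -1" --pt "0.018 0 0 -0.4 -1" --pt "0.02 0 0 -0.4 -1" --pt "0.021 0 0 -0.4 -1" --pt "0.022 0 0 -0.4 -1" --pt "0.022 0 0 -0.4 -1" --pt "0.022 0 0 -0.4 -1" --pt "0.022 0 0 -0.4 -1"

```text
clock: 12.42
ee_pos: [515.1, -12.9, 74.6]
tool_rot: [0.704, -0.07, 0.703, 0.074]
force: [0.3, -0.4, -3.7]
gripper_width: 23.5
```

Run:
```python
from h import *
plan([*b2w(0,-2),74],BY+np.pi/2)
im2=snap('side','s9.png');im=snap('top','t9.png')
b=im2[170:330,240:440];b=cv2.resize(b,(500,400));a=cv2.resize(im[170:330,240:440],(500,400))
cv2.imwrite('pics/c9.png',cv2.resize(np.vstack([a,b])[:,:,::-1],(375,600)))
```

```text
clk 12.42 pos [515.1 -12.9  74.6] board [ 0.1 64.4] F [ 0.3 -0.4 -3.7] w 23.5 j [-0.17  0.45 -0.51  0.6   0.01 -0.37]
tool x [ 0.002  0.006 -1.   ] tool y yaw 101.64
shift tool m [ 0.0003 -0.0664 -0.0001]
turn deg -0.01
```

View pics/c9.png

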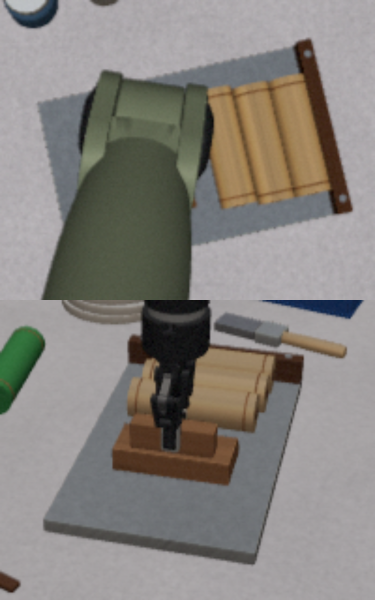

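Call:
arm_command --pt "0 -0.008 0 0 -1" --pt "0 -0.018 0 0 -1" --pt "0 -0.028 0 0 -1" --pt "0 -0.037 0 0 -1" --pt "0 -0.045 0 0 -1" --pt "0 -0.05 0 0 -1" --pt "0 -0.054 0 0 -1" --pt "0 -0.056 0 0 -1" --pt "0 -0.057 0 0 -1" --pt "0 -0.057 0 0 -1"

```text
clock: 13.35
ee_pos: [526.2, -66.3, 74.6]
tool_rot: [0.705, -0.067, 0.702, 0.077]
force: [-1.7, 10.1, 4.3]
gripper_width: 23.1
```

Run:
```python
from h import *
plan([*b2w(0,-2),74],BY+np.pi/2)
```

```text
clk 13.35 pos [526.2 -66.3  74.6] board [0.2 9.9] F [-1.7 10.1  4.3] w 23.1 j [-0.27  0.48 -0.47  0.63  0.01 -0.48]
tool x [ 0.002  0.014 -1.   ] tool y yaw 101.69
shift tool m [ 0.0005 -0.0119 -0.0002]
turn deg 0.04
```

Run:
```python
from h import *
im2=snap('side','s10.png');im=snap('top','t10.png')
b=im2[190:300,260:400];b=cv2.resize(b,(760,597),interpolation=cv2.INTER_CUBIC)
cv2.imwrite('pics/c10.png',b[:,:,::-1])
b=im[180:300,280:440];b=cv2.resize(b,(760,570),interpolation=cv2.INTER_CUBIC)
cv2.imwrite('pics/c10t.png',b[:,:,::-1])
```

```text
(no output)
```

View pics/c10.png

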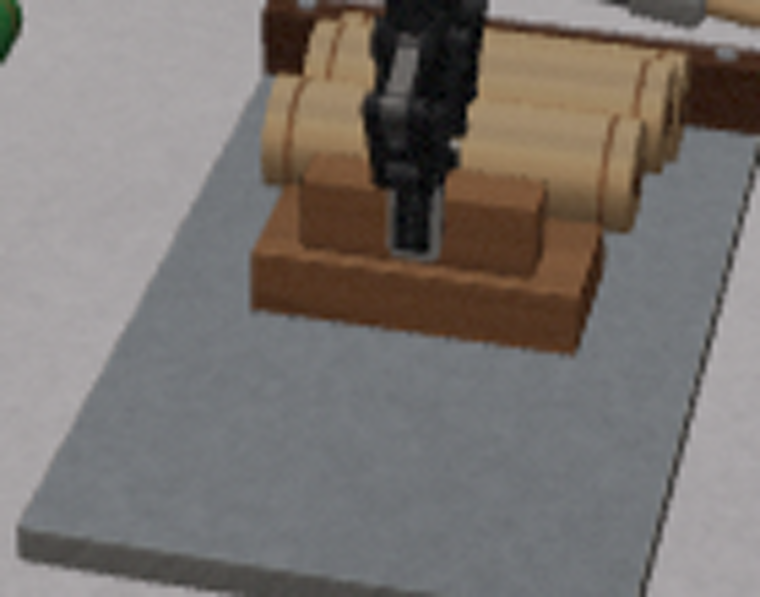

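View pics/c10t.png

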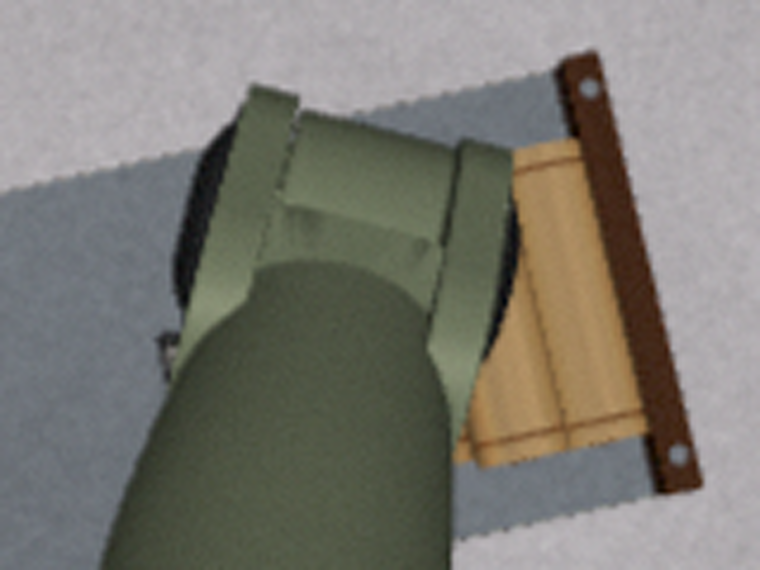

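I misread the toe geometry. In contact, the toe sits 14.4 mm on the chock's side of the roller's centre, so contact comes at TCP board y ≈ +26, not −2. I've pushed in too far and the roller may be lifted, so I'll back off slowly.

Call:
arm_command --pt "0 0.002 0 0 -1" --pt "0 0.004 0 0 -1" --pt "0 0.006 0 0 -1" --pt "0 0.008 0 0 -1" --pt "0 0.01 0 0 -1" --pt "0 0.012 0 0 -1" --pt "0 0.014 0 0 -1" --pt "0 0.016 0 0 -1" --pt "0 0.018 0 0 -1" --pt "0 0.02 0 0 -1"

```text
clock: 14.28
ee_pos: [522.2, -47.2, 74.9]
tool_rot: [0.705, -0.068, 0.702, 0.076]
force: [-0.6, -0.7, -2.3]
gripper_width: 23.4
```

Run:
```python
from h import *
plan([*b2w(0,26.4),74],BY+np.pi/2)
im2=snap('side','s11.png');im=snap('top','t11.png')
b=im2[190:300,260:400];b=cv2.resize(b,(760,597),interpolation=cv2.INTER_CUBIC)
cv2.imwrite('pics/c11.png',b[:,:,::-1])
b=im[180:300,280:440];b=cv2.resize(b,(760,570),interpolation=cv2.INTER_CUBIC)
cv2.imwrite('pics/c11t.png',b[:,:,::-1])
```

```text
clk 14.28 pos [522.2 -47.2  74.9] board [ 0.1 29.4] F [-0.6 -0.7 -2.3] w 23.4 j [-0.24  0.47 -0.49  0.62  0.01 -0.44]
tool x [ 0.002  0.012 -1.   ] tool y yaw 101.67
shift tool m [ 0.0009 -0.003  -0.0001]
turn deg 0.02
```

View pics/c11.png

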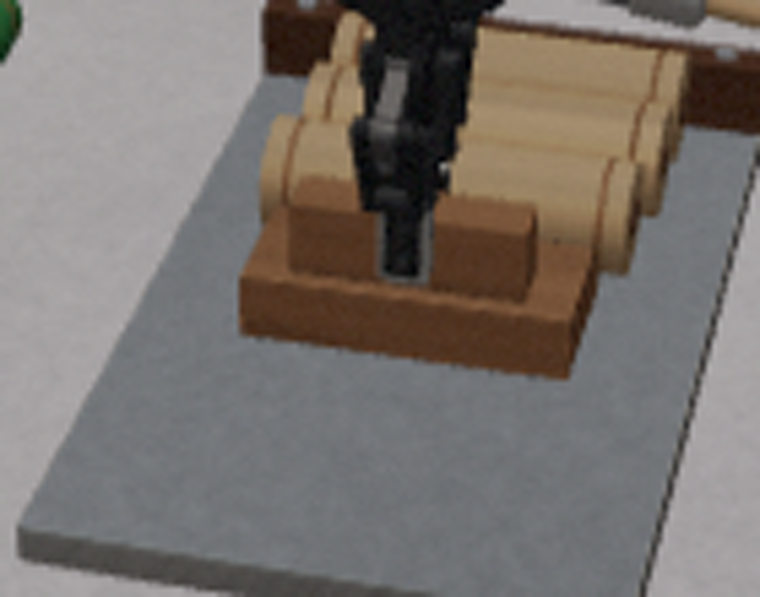

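View pics/c11t.png

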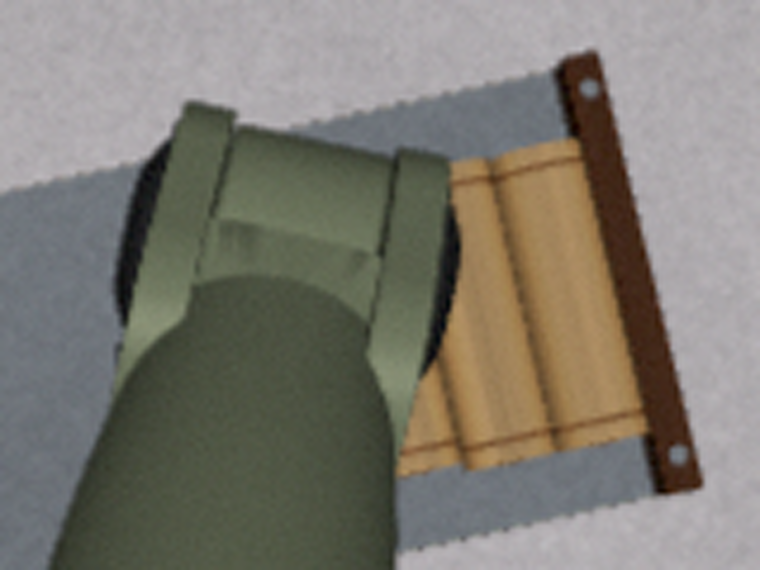

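Call:
arm_command --pt "0.0 -0.0005 0 0 -1" --pt "0.0 -0.001 0 0 -1" --pt "0.0 -0.0015 0 0 -1" --pt "0.0 -0.002 0 0 -1" --pt "0.0 -0.002 0 0 -1" --pt "0.0 -0.002 0 0 -1" --pt "0.0 -0.002 0 0 -1" --pt "0.0 -0.002 0 0 -1" --pt "0.0 -0.002 0 0 -1" --pt "0.0 -0.002 0 0 -1"

```text
clock: 15.22
ee_pos: [522.4, -48.8, 74.9]
tool_rot: [0.704, -0.068, 0.702, 0.076]
force: [-0.2, 0.2, -3.7]
gripper_width: 23.2
```

Run:
```python
from h import *
plan([*b2w(0,26.4),74],BY+np.pi/2)
```

```text
clk 15.22 pos [522.4 -48.8  74.9] board [ 0.  27.8] F [-0.2  0.2 -3.7] w 23.2 j [-0.24  0.47 -0.48  0.62  0.01 -0.44]
tool x [ 0.002  0.013 -1.   ] tool y yaw 101.7
shift tool m [ 0.0008 -0.0014 -0.    ]
turn deg 0.05
```

Call:
arm_command --pt "0.0005 0 0 0 -1" --pt "0.0005 0 0 0 -1" --pt "0.001 0 0 0 -1" --pt "0.001 0 0 0 -1" --pt "0.001 -0.0005 0 0 -1" --pt "0.001 -0.001 0 0 -1" --pt "0.001 -0.0015 0 0 -1" --pt "0.001 -0.002 0 0 -1" --pt "0.001 -0.002 0 0 -1" --pt "0.001 -0.002 0 0 -1"

```text
clock: 16.05
ee_pos: [522.4, -49.0, 74.7]
tool_rot: [0.705, -0.067, 0.702, 0.078]
force: [-3.5, 7.1, 8.9]
gripper_width: 23.3
```

Run:
```python
from h import *
plan([*b2w(0,26.4),74],BY+np.pi/2)
im2=snap('side','s12.png')
b=im2[190:300,260:400];b=cv2.resize(b,(760,597),interpolation=cv2.INTER_CUBIC)
cv2.imwrite('pics/c12.png',b[:,:,::-1])
```

```text
clk 16.05 pos [522.4 -49.   74.7] board [-0.  27.6] F [-3.5  7.1  8.9] w 23.3 j [-0.24  0.47 -0.48  0.62  0.02 -0.45]
tool x [ 0.002  0.016 -1.   ] tool y yaw 101.75
shift tool m [ 0.0006 -0.0012  0.    ]
turn deg 0.1
```

View pics/c12.png

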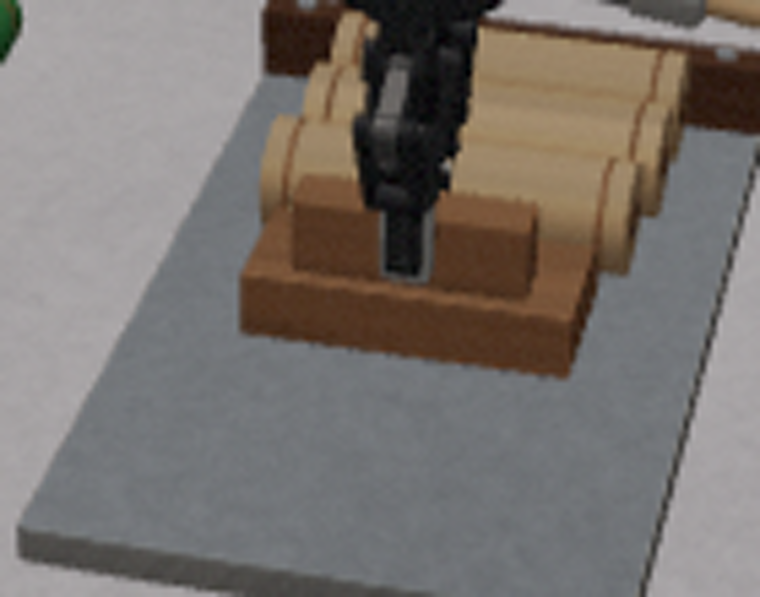

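Call:
arm_command --pt "-0.0003 0 0 0 -1" --pt "-0.0003 0 0 0 -1" --pt "-0.0003 -0.0005 0 0 -1" --pt "-0.0003 -0.001 0 0 -1" --pt "-0.0003 -0.0012 0 0 -1" --pt "-0.0003 -0.0015 0 0 -1" --pt "-0.0003 -0.0015 0 0 -1" --pt "-0.0003 -0.0015 0 0 -1" --pt "-0.0003 -0.0015 0 0 -1" --pt "-0.0003 -0.0015 0 0 -1"

```text
clock: 16.93
ee_pos: [522.7, -50.7, 74.9]
tool_rot: [0.705, -0.067, 0.702, 0.078]
force: [0.1, 1.2, -2.7]
gripper_width: 23.5
```

Run:
```python
from h import *
plan([*b2w(0,26.4),74],BY+np.pi/2)
```

```text
clk 16.93 pos [522.7 -50.7  74.9] board [-0.  25.9] F [ 0.1  1.2 -2.7] w 23.5 j [-0.25  0.47 -0.48  0.62  0.02 -0.45]
tool x [ 0.002  0.016 -1.   ] tool y yaw 101.74
shift tool m [0.0009 0.0005 0.    ]
turn deg 0.09
```

Call:
arm_command --pt "0 -0.0005 0 0 -1" --pt "0 -0.001 0 0 -1" --pt "0 -0.001 0 0 -1" --pt "0 -0.0015 0 0 -1" --pt "0 -0.0015 0 0 -1" --pt "0 -0.0015 0 0 -1" --pt "0 -0.0015 0 0 -1" --pt "0 -0.0015 0 0 -1" --pt "0 -0.0015 0 0 -1" --pt "0 -0.0015 0 0 -1"

```text
clock: 17.77
ee_pos: [522.9, -51.7, 74.8]
tool_rot: [0.705, -0.067, 0.702, 0.078]
force: [-0.6, 3.4, 0.1]
gripper_width: 23.3
```

Run:
```python
from h import *
plan([*b2w(0,26.4),74],BY+np.pi/2)
im=snap('top','t13.png')
b=im[180:300,280:440];b=cv2.resize(b,(760,570),interpolation=cv2.INTER_CUBIC)
cv2.imwrite('pics/c13t.png',b[:,:,::-1])
im2=snap('side','s13.png')
b=im2[190:300,260:400];b=cv2.resize(b,(760,597),interpolation=cv2.INTER_CUBIC)
cv2.imwrite('pics/c13.png',b[:,:,::-1])
```

```text
clk 17.77 pos [522.9 -51.7  74.8] board [-0.1 24.8] F [-0.6  3.4  0.1] w 23.3 j [-0.25  0.47 -0.48  0.62  0.02 -0.45]
tool x [ 0.001  0.017 -1.   ] tool y yaw 101.75
shift tool m [0.0008 0.0016 0.0001]
turn deg 0.1
```

View pics/c13.png

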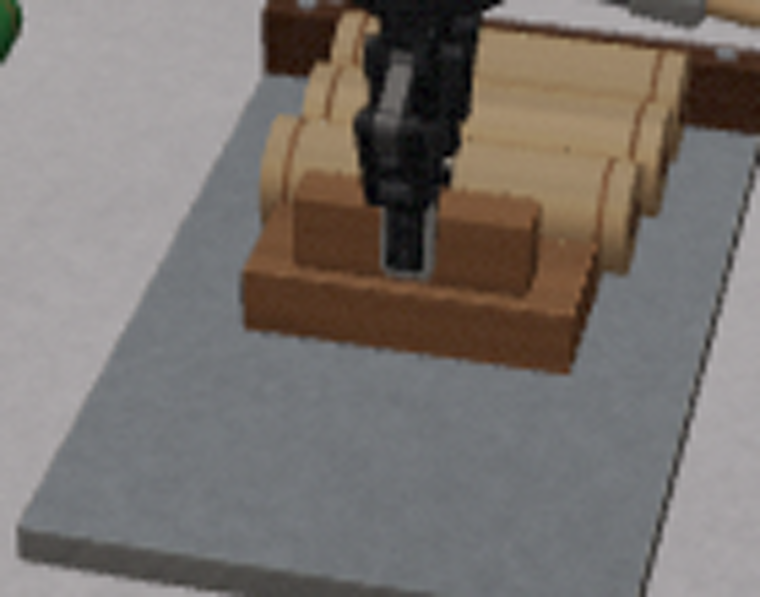

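View pics/c13t.png

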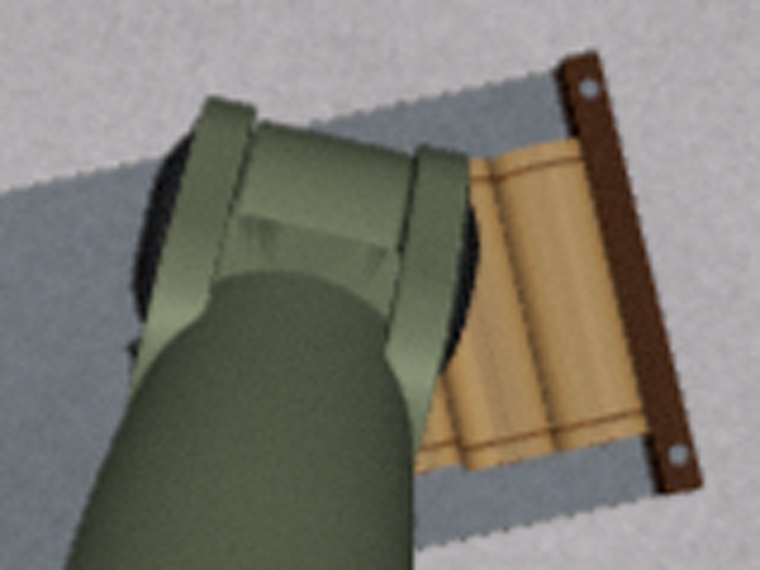

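Call:
arm_command --pt "0.0003 -0.0005 0 0 -1" --pt "0.0006 -0.001 0 0 -1" --pt "0.0006 -0.001 0 0 -1" --pt "0.0006 -0.001 0 0 -1" --pt "0.0006 -0.001 0 0 -0.7" --pt "0.0006 -0.001 0 0 -0.4" --pt "0.0003 -0.001 0 0 -0.3" --pt "0 -0.001 0 0 -0.2" --pt "0 -0.001 0 0 -0.1" --pt "0 -0.001 0 0 -0.05" --grip_force 20

```text
clock: 18.7
ee_pos: [523.5, -53.4, 75.0]
tool_rot: [0.705, -0.067, 0.702, 0.078]
force: [0.6, 0.2, -0.8]
gripper_width: 40.4
```

Run:
```python
from h import *
plan([*b2w(0,26.4),74],BY+np.pi/2)
im2=snap('side','s14.png')
b=im2[190:300,260:400];b=cv2.resize(b,(760,597),interpolation=cv2.INTER_CUBIC)
cv2.imwrite('pics/c14.png',b[:,:,::-1])
```

```text
clk 18.7 pos [523.5 -53.4  75. ] board [ 0.2 23. ] F [ 0.6  0.2 -0.8] w 40.4 j [-0.25  0.47 -0.48  0.62  0.02 -0.45]
tool x [ 0.002  0.015 -1.   ] tool y yaw 101.72
shift tool m [ 0.001   0.0034 -0.0002]
turn deg 0.07
```

View pics/c14.png

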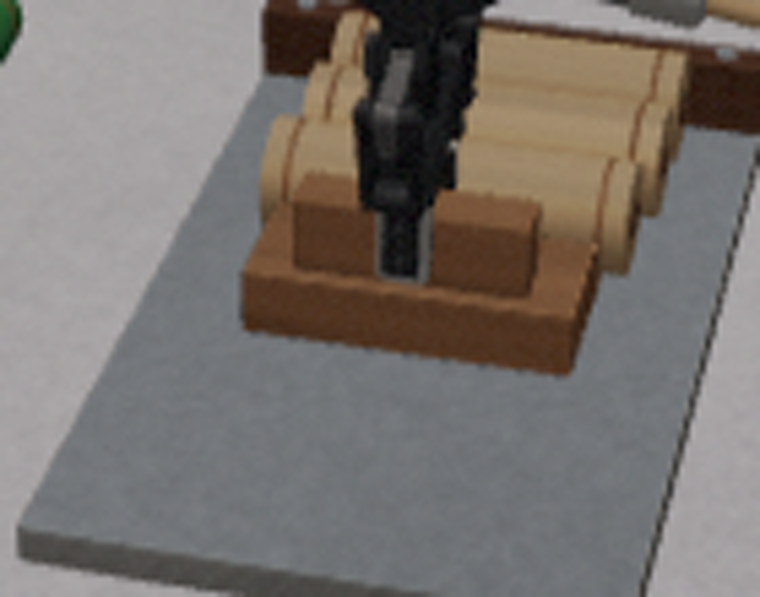

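Call:
arm_command --pt "-0.005 0.001 0 0 -0.05" --pt "-0.015 0.001 0 0 -0.05" --pt "-0.03 0.001 0 0 -0.05" --pt "-0.06 0.001 0 0 -0.05" --pt "-0.09 0.001 0 0 -0.05" --pt "-0.12 0.02 0 0 -0.05" --pt "-0.14 0.06 0 0 -0.05" --pt "-0.14 0.1 0 0 -0.05" --pt "-0.14 0.14 0 0 -0.05" --pt "-0.14 0.18 0 0 -0.05"

```text
clock: 19.58
ee_pos: [486.4, 122.2, 219.4]
tool_rot: [0.706, -0.066, 0.701, 0.077]
force: [0.5, 0.8, -0.4]
gripper_width: 40.3
```

Call:
arm_command --pt "0 0.03 0 0 -0.3" --pt "0 0.06 0 0 -0.6" --pt "0 0.09 0 0 -1" --pt "0 0.12 0 0 -1" --pt "0 0.12 0 0 -1" --pt "0 0.12 0 0 -1" --pt "0 0.12 0 0 -1" --pt "0 0.12 0 0 -1" --pt "0 0.12 0 0 -1" --pt "0 0.12 0 0 -1"

```text
clock: 20.42
ee_pos: [462.5, 238.8, 221.3]
tool_rot: [0.706, -0.066, 0.701, 0.077]
force: [0.6, 0.3, 0.8]
gripper_width: -0.2
```

Run:
```python
from h import *
plan()
im=snap('top','t15.png')
b=im[180:320,250:440];b=cv2.resize(b,(760,560),interpolation=cv2.INTER_CUBIC)
cv2.imwrite('pics/c15t.png',b[:,:,::-1])
im2=snap('side','s15.png')
b=im2[180:310,240:420];b=cv2.resize(b,(760,549),interpolation=cv2.INTER_CUBIC)
cv2.imwrite('pics/c15.png',b[:,:,::-1])
hsv,bm,r=masks(im)
for c in comps(r,400,(270,195,415,310)):
    p=np.array([w2b(ray('top',q,55)) for q in c.reshape(-1,2)],np.float32); print('row rect',cv2.minAreaRect(p))
ch=cv2.inRange(hsv,(5,110,30),(14,255,160))
for c in comps(ch,150,(270,195,400,310)):
    p=np.array([w2b(ray('top',q,48)) for q in c.reshape(-1,2)],np.float32); print('chock z48',cv2.minAreaRect(p))
```

```text
clk 20.42 pos [462.5 238.8 221.3] board [ -0.6 321.5] F [0.6 0.3 0.8] w -0.2 j [ 0.33  0.29 -0.33  0.95  0.01  0.13]
tool x [ 0.005  0.016 -1.   ] tool y yaw 101.57
row rect ((-0.344390869140625, 18.638870239257812), (46.98756790161133, 137.23269653320312), 89.5369644165039)
row rect ((0.625701904296875, -45.357421875), (161.7390899658203, 46.2180061340332), 0.2032490074634552)
row rect ((-4.240028381347656, -95.19935607910156), (46.064884185791016, 161.68592834472656), 89.97463989257812)
row rect ((-4.762413024902344, -144.4871368408203), (161.7284393310547, 46.305660247802734), 0.03055267408490181)
chock z48 ((0.6002731323242188, 11.253351211547852), (63.85237121582031, 137.33560180664062), 89.89945220947266)
```

View pics/c15.png

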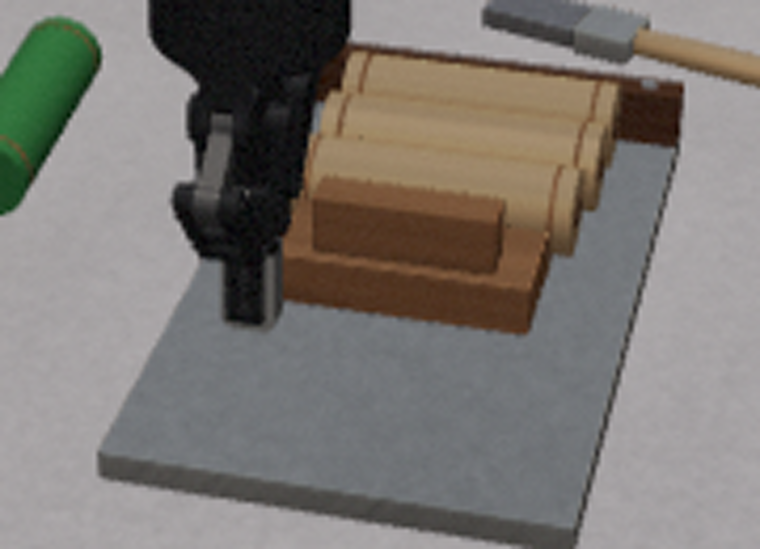

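View pics/c15t.png

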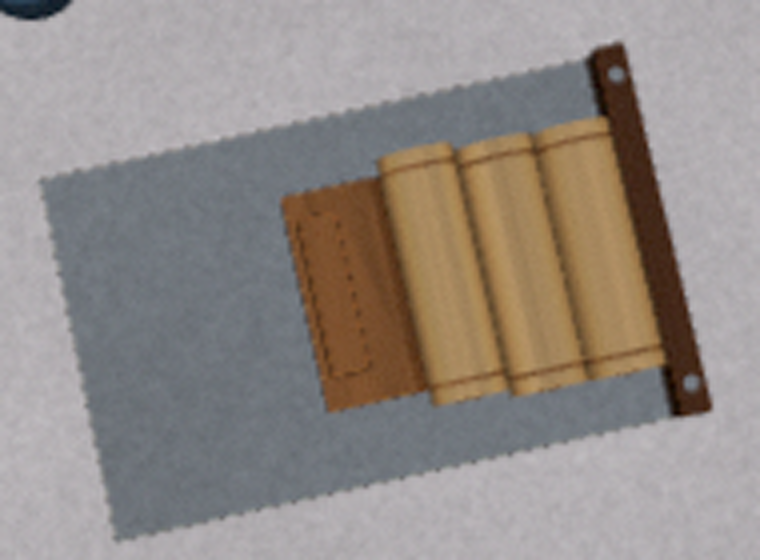

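The rollers are at y = −45, −95 and −144.5 (ideal −45, −95, −145) and all square. The chock's back is at about y = 43 (ideal 44), with 0.1° of yaw. To make sure it's snug, I'll nudge it gently from behind with the spread fingertips, held low.

Run:
```python
from h import *
plan([*b2w(0,80),120],BY)
```

```text
clk 20.52 pos [462.5 239.  221.3] board [ -0.6 321.7] F [-0.9  0.   0.2] w -0.1 j [ 0.33  0.29 -0.33  0.95  0.01  0.13]
tool x [ 0.005  0.016 -1.   ] tool y yaw 101.59
shift tool m [ 0.0977 -0.2432  0.    ]
turn deg 89.94
```

Call:
arm_command --pt "0 0 0 7 0" --pt "0 0 0 14 1" --pt "0 -0.01 0 21 1" --pt "0 -0.03 0 28 1" --pt "0 -0.06 0 35 1" --pt "0 -0.09 0 42 1" --pt "0 -0.12 0 49 1" --pt "0 -0.15 0 56 1" --pt "0 -0.18 0 63 1" --pt "0 -0.21 0 70 1"

```text
clock: 21.35
ee_pos: [504.8, 31.5, 218.2]
tool_rot: [0.615, 0.353, 0.617, -0.341]
force: [0.4, -0.5, 0.1]
gripper_width: 85.2
```

Run:
```python
from h import *
plan([*b2w(0,80),42],BY)
```

```text
clk 21.35 pos [504.8  31.5 218.2] board [ -1.1 110. ] F [ 0.4 -0.5  0.1] w 85.2 j [-0.09  0.27 -0.36  0.94  0.02  0.93]
tool x [ 0.005  0.016 -1.   ] tool y yaw 31.21
shift tool m [ 0.1758 -0.0113  0.0306]
turn deg 19.56
```

Call:
arm_command --pt "0.02 -0.003 0.008 6 1" --pt "0.05 -0.006 0.016 13 1" --pt "0.085 -0.011 0.025 19.6 1" --pt "0.12 -0.0113 0.0306 19.6 1" --pt "0.145 -0.0113 0.0306 19.6 1" --pt "0.16 -0.0113 0.0306 19.6 1" --pt "0.17 -0.0113 0.0306 19.6 1" --pt "0.175 -0.0113 0.0306 19.6 1" --pt "0.175 -0.0113 0.0306 19.6 1" --pt "0.175 -0.0113 0.0306 19.6 1"

```text
clock: 22.18
ee_pos: [512.4, 2.1, 43.5]
tool_rot: [0.546, 0.452, 0.55, -0.441]
force: [-0.1, 0.8, -0.2]
gripper_width: 85.7
```

Run:
```python
from h import *
plan([*b2w(0,56),42],BY)
im2=snap('side','s16.png')
b=im2[180:310,240:420];b=cv2.resize(b,(760,549),interpolation=cv2.INTER_CUBIC)
cv2.imwrite('pics/c16.png',b[:,:,::-1])
```

```text
clk 22.18 pos [512.4   2.1  43.5] board [ 0.6 79.7] F [-0.1  0.8 -0.2] w 85.7 j [-0.15  0.5  -0.55  0.52  0.02  1.22]
tool x [ 0.006  0.016 -1.   ] tool y yaw 11.61
shift tool m [ 0.0011 -0.0005  0.0237]
turn deg -0.04
```

View pics/c16.png

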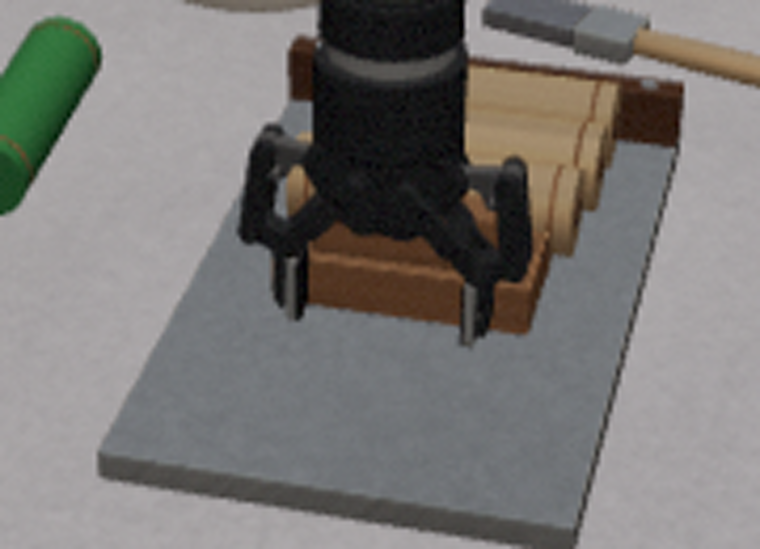

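Call:
arm_command --pt "0.001 -0.0005 0.004 0 1" --pt "0.001 -0.0005 0.009 0 1" --pt "0.001 -0.0005 0.014 0 1" --pt "0.001 -0.0005 0.018 0 1" --pt "0.001 -0.0005 0.02 0 1" --pt "0.001 -0.0005 0.022 0 1" --pt "0.001 -0.0005 0.023 0 1" --pt "0.001 -0.0005 0.024 0 1" --pt "0.001 -0.0005 0.025 0 1" --pt "0.001 -0.0005 0.025 0 1"

```text
clock: 23.07
ee_pos: [517.2, -22.4, 42.4]
tool_rot: [0.546, 0.453, 0.55, -0.441]
force: [0.8, -0.2, 1.2]
gripper_width: 85.4
```

Run:
```python
from h import *
plan([*b2w(0,53),42],BY)
```

```text
clk 23.07 pos [517.2 -22.4  42.4] board [ 0.3 54.6] F [ 0.8 -0.2  1.2] w 85.4 j [-0.2   0.5  -0.53  0.53  0.02  1.17]
tool x [ 0.007  0.016 -1.   ] tool y yaw 11.61
shift tool m [ 0.0004 -0.0003  0.0017]
turn deg -0.04
```

Call:
arm_command --pt "0 0 0.0003 0 1" --pt "0 0 0.0006 0 1" --pt "0 0 0.0009 0 1" --pt "0 0 0.0012 0 1" --pt "0 0 0.0015 0 1" --pt "0 0 0.0015 0 1" --pt "0 0 0.0015 0 1" --pt "0 0 0.0015 0 1" --pt "0 0 0.0015 0 1" --pt "0 0 0.0015 0 1"

```text
clock: 23.9
ee_pos: [517.3, -22.8, 42.4]
tool_rot: [0.546, 0.453, 0.55, -0.44]
force: [-0.7, 5.8, 1.7]
gripper_width: 85.4
```

Run:
```python
from h import *
plan()
```

```text
clk 23.9 pos [517.3 -22.8  42.4] board [ 0.2 54.3] F [-0.7  5.8  1.7] w 85.4 j [-0.2   0.5  -0.53  0.53  0.02  1.17]
tool x [ 0.006  0.018 -1.   ] tool y yaw 11.65
```

It resisted 5.8 N while moving only 0.3 mm, so the row and chock are snug. I'll retreat now.

Call:
arm_command --pt "0 0 -0.001 0 1" --pt "0 0 -0.003 0 1" --pt "0 0 -0.008 0 1" --pt "0 0 -0.02 0 1" --pt "0 0 -0.04 0 1" --pt "-0.03 0 -0.06 0 1" --pt "-0.07 0 -0.09 0 1" --pt "-0.11 0 -0.13 0 1" --pt "-0.15 0 -0.17 0 1" --pt "-0.18 0 -0.21 0 1"

```text
clock: 24.73
ee_pos: [480.2, 147.3, 197.1]
tool_rot: [0.546, 0.453, 0.55, -0.44]
force: [1.8, -0.4, -0.4]
gripper_width: 85.5
```

Call:
arm_command --pt "0 -0.02 -0.02 0 1" --pt "0 -0.05 -0.04 0 1" --pt "0 -0.08 -0.06 0 1" --pt "0 -0.11 -0.07 0 1" --pt "0 -0.11 -0.07 0 1" --pt "0 -0.11 -0.07 0 1" --pt "0 -0.11 -0.07 0 1" --pt "0 -0.11 -0.07 0 1" --pt "0 -0.11 -0.07 0 1" --pt "0 -0.11 -0.07 0 1"

```text
clock: 25.57
ee_pos: [359.3, 193.5, 197.0]
tool_rot: [0.546, 0.454, 0.55, -0.441]
force: [0.1, 0.1, -0.8]
gripper_width: 85.2
```

Run:
```python
from h import *
plan()
im=snap('top','t17.png')
b=im[180:320,250:440];b=cv2.resize(b,(760,560),interpolation=cv2.INTER_CUBIC)
cv2.imwrite('pics/c17t.png',b[:,:,::-1])
im2=snap('side','s17.png')
hsv,bm,r=masks(im)
for c in comps(r,400,(270,195,415,310)):
    p=np.array([w2b(ray('top',q,55)) for q in c.reshape(-1,2)],np.float32); print('row rect',cv2.minAreaRect(p))
ch=cv2.inRange(hsv,(5,110,30),(14,255,160))
for c in comps(ch,150,(270,195,400,310)):
    p=np.array([w2b(ray('top',q,48)) for q in c.reshape(-1,2)],np.float32); print('chock z48',cv2.minAreaRect(p))
```

```text
clk 25.57 pos [359.3 193.5 197. ] board [-110.8  298.1] F [ 0.1  0.1 -0.8] w 85.2 j [ 0.3   0.1  -0.63  0.83  0.01  1.67]
tool x [ 0.007  0.018 -1.   ] tool y yaw 11.56
row rect ((-0.1737060546875, 20.77878189086914), (137.43258666992188, 41.08122253417969), 0.268094927072525)
row rect ((0.6395263671875, -45.369293212890625), (161.7496795654297, 45.9882698059082), 0.06339701265096664)
row rect ((-4.240074157714844, -95.34355163574219), (46.026954650878906, 161.6859893798828), 89.97388458251953)
row rect ((-4.762397766113281, -144.87326049804688), (161.72119140625, 45.62678146362305), 0.10788300633430481)
chock z48 ((0.6378250122070312, 11.081979751586914), (137.42190551757812, 63.89939880371094), 0.0501253604888916)
```

View pics/s17.png

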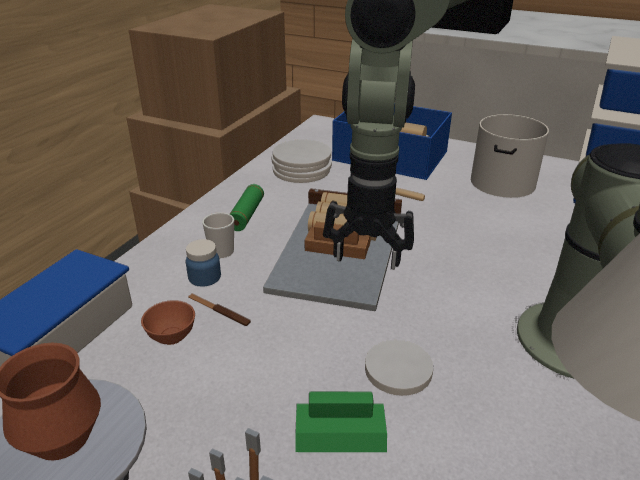

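View pics/c17t.png

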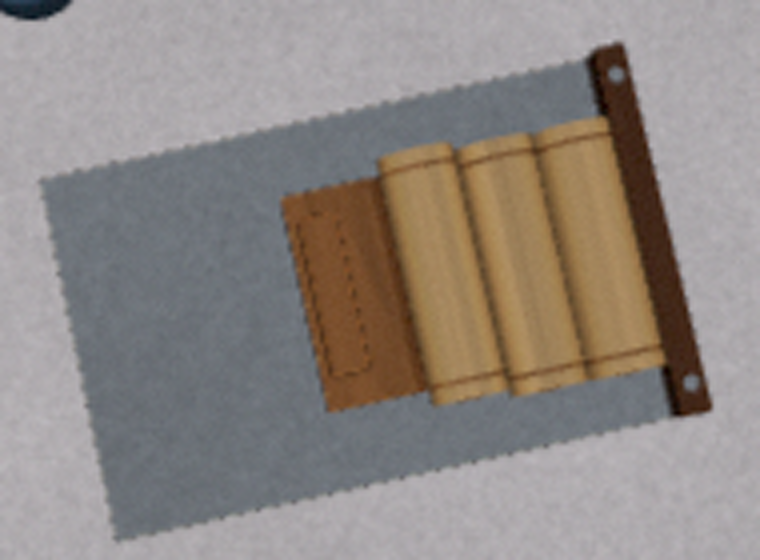

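The final top view shows the three rollers touching in a closed row against the batten, with the chock square behind them. In the side view, the bystanders and the green look-alikes are where they were at the start.

```bash
python3 -c "
from station import hand_in
print(hand_in())"
```

```text
the job is handed in; nothing more can be done
None
```

I pushed the three rollers into a closed row against the batten, set the brown chock on the board behind the last one, and handed the job in at about 26 s.

**Last checks (board frame):**

| Item | Measured | Ideal |
|---|---|---|
| Roller centres, y | −45.4, −95.3, −144.9 mm | −45, −95, −145 mm |
| Roller centres, x | +0.6, −4.2, −4.8 mm | 0 mm |
| Roller yaw | within about 0.1° | 0° |
| Chock x | about 0.6 mm | 0 mm |
| Chock back, y | about 43 mm | 44 mm |
| Chock yaw | about 0.05° | 0° |

- **Snugness:** a final nudge on the chock's back met 5.8 N and the tool moved only 0.3 mm, so I took it as snug. I never saw the contact under the roller directly.
- **Bystanders:** nothing else looks moved in the final side picture. I checked this by eye and did not measure it.

**What went wrong on the way:** I first misread the toe geometry and pushed the chock about 16 mm too far, at about 10 N. This seems to have lifted the last roller for a moment. I backed off, the roller settled back into the row, and I set the chock again at about 3–4 N.

**Disagreements:** before the grasp, the top and side views differed by about 5 mm on the chock's rib. The batten and the board edges differed by about 3 mm.

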